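# Roll the press roller over the glued plaque to the stop mark

## Task

Press the glued cat picture down: push along the top of the wooden roller with your fingertips so that it rolls across the picture to the dark stop line on the far side of it, and leave it lying still, centred over that line between its two pointers and parallel to it. Roll it only from on top (several strokes are fine): do not pinch, lift or slide it or push it from low behind, and leave the jars, bottles, brush, eraser and dish where they are.

Things in the scene. Friction and masses are not known exactly. Their poses are not given: they have to be found in the camera images.
- roller: Plain loose wooden roller: a cylinder 48 mm in diameter, 180 mm long, 0.15 to 0.3 kg, lying on the board. Origin at its centre, 24 mm above the board. Its x axis runs along the cylinder; y and z turn as it rolls (z up at the start). Pressed lightly from above and stroked sideways it rolls, its centre travelling half as far as the fingertips; let go while moving, it may roll on.
- mark: Stop mark fixed on the board: a flat dark line 4 mm wide along its x axis, with a diamond pointer (23 mm across, 4 mm high) centred 124 mm from its middle at each end. Origin at the line's middle on the board's upper face; the roller's centre must end above it (12 mm across the line, 25 mm along it). The roller starts on the other half of the board, 100 to 150 mm away, left or right.
- board: The fixed plywood pressing board, 280 mm (its x) by 340 mm (its y) and 15 mm thick, lying flat on the table. Origin at the centre of its underside; upper face 15 mm above it. The picture plaque (150 x 84 mm, black cat on white) is let in flush at its middle; the roller crosses it along the board's y axis.
- jar_left: Small glass paint jar with a white cap, 32 mm in diameter and 34 mm high, standing on the board near its +y edge, beyond the line or behind the roller. Origin at the centre of its underside. Leave it alone.
- jar_right: Small amber paint jar with a white cap, 32 mm in diameter and 34 mm high, standing on the board near its -y edge. Origin at the centre of its underside. Leave it alone.
- paint_a: Green glass paint bottle with a black cap, 36 mm in diameter and 95 mm high, standing on the table to the left of the board. Leave it alone.
- paint_b: Grey paint bottle with a white cap, 36 mm in diameter and 95 mm high, to the left of the board. Leave it alone.
- brush: Paint brush, 200 mm long, lying on the table to the right of the board. Leave it alone.
- eraser: Blue whiteboard eraser block, 100 x 50 x 35 mm, to the right of the board. Leave it alone.
- dish: White dish, 90 mm wide and 30 mm high, on the table beyond and to the left of the board. Leave it alone.
Mind the look-alikes: they are no part of the job. Several things have the shape of the roller; the one meant has the colours described above.

How it is judged (in metres and radians):
On the way:
1. half-way over the picture the roller has turned upside down, as it does when it rolls and does not slide (angle between roller's own z axis and vertical above 2.2 rad and distance of roller from where it was at the start of the episode between 0.045 and 0.1 m).
At the end, for the whole second after the job is handed in: The roller lies still on the board, its centre within 12 mm of the stop line across it and within 25 mm of the line's middle along it, parallel to the line within 0.2 rad (11 degrees), and nothing touches it (y of roller in the frame of mark between -0.012 and 0.012 m and x of roller in the frame of mark between -0.025 and 0.025 m and angle between the x axis of roller and the x axis of mark, either way round below 0.2 rad and height (world z) of roller between 0.035 and 0.043 m and linear speed of roller below 0.01 m/s and angular speed of roller below 0.4 rad/s).
It fails at once if the roller is lifted more than 8 mm off the board (height (world z) of roller above 0.047 m).
It fails at once if the roller falls off the board (height (world z) of roller below 0.029 m).
It fails at once if the fingers touch the roller low on its side or ends (fingertips more than about 10 mm below its top) instead of on top (contact force between the fingers and roller above 0.5 N and height (world z) of the grasp point below 0.072 m).
It fails at once if a jar, bottle, the brush, the eraser or the dish is moved more than 15 mm (distance of any of jar_left, jar_right, paint_a, paint_b, brush, eraser, dish from where it was at the start of the episode above 0.015 m).
It also fails if it takes over 54 s, if anything falls off the work surface, if the arm or the gripper's body presses on something with over 40 N, if the wrist force passes 120 N, or if a joint passes its speed limit or range.

## Robot

A 7-joint arm with a two-finger parallel gripper is mounted at the origin on the work surface. World frame = base frame: x ahead of the robot, y to its left, z up, the work surface at z = 0. Lengths are in mm, angles in degrees, forces in N, time in s.
With the tool pointing down it reaches from about 425 to 875 mm from the base axis. Payload 8.4 kg.
Tool frame: the origin (TCP) lies between the finger pads; the fingertips stand 8 mm ahead of it and the grasp point (between the pads) lies 11 mm behind it; z points along the fingers, y is the line along which they close (so a half turn about z gives the same grasp; the last joint's range is limited). The gripper opens to 85 mm and grips with 20 to 120 N. Pads are 22 mm wide; open, the fingers measure 114 mm over their backs; the gripper's body (76 mm by 85 mm) begins 54 mm behind the grasp point. The pads swing forward as they close: fully open they stand 13 mm farther back than shut.
Start: joints at [65.879, 19.091, 2.286, 83.961, -0.768, 76.965, -3.352], TCP at [205.556, -616.613, 239.308] pointing down, gripper open.
Joint ranges: [-147.57, 147.57], [-21.85, 119.76], [-74.77, 79.35], [14.55, 137.4], [-85.83, 265.84], [4.83, 119.75], [-152.11, 152.11]. Speed limits (degrees/s): [127.2, 127.2, 159.86, 159.86, 180, 180, 180].

## Interface

Orientations are given as [roll, pitch, yaw] about the fixed x, y, z axes, in that order (R = Rz(yaw) Ry(pitch) Rx(roll)).
In Python, from cell import arm gives the robot as it stands. The module is installed in compiled form; this text tells all that it offers.
- The arm moves only by the tool arm_command, never from a script. Its argument "steps" is a list of rows, each a list of 4 numbers: the shift along the tool's x, y, z in cm, then the turn about the tool's z in degrees. A call has 1 to 8 rows; each row shifts and turns the commanded pose from where the row before left it, along the tool's axes as they then stand; what a row does not reach is not made up. A row lasts 1/12 s, in which the tool goes at most 41.7 mm and 7.16 degrees, less where a joint would pass 70% of its speed; a pose out of reach is approached as far as the arm can. A call with a gripper value outside its range is refused whole. "hand" is the finger opening in cm, from 0 to 8.54, set as the call begins (left out, the last holds). The fingers move at their own pace and stop on an object; the grip force is fixed at half the most. Time passes only in rows, so rows that do not move let the fingers close. It gives the time, the measured TCP pose, the force, the opening and the grip force at its end, in the units of the state.
- arm.read_state(): the state, without advancing time (a new reading comes with each control period).
- arm.camera(name): name is "scene" or "top" or "wrist"; returns the picture (480x640x3 uint8, red, green, blue); there is no depth.
- arm.camera_info(name): a dict with "fx", "fy", "cx", "cy" (pixels), "xyz" and "attitude" of the camera in the world. Camera axes: x right, y down, z forward; pixel columns grow to the right and rows downward; lengths in mm; the calibration is good to about 2 mm. A picture is of the moment at which its call begins: read the wrist's pose just before it. camera_info takes no time and is no camera call; for the wrist camera it gives the pose at the moment of the call.
- arm.finish_job(): hands the job in; it is judged then, once.
Trained networks look in the newest picture that a camera, given by its name, has taken for a name from the list of things; names that differ only in an ending like _2 or _b are one class to them, and where a whole thing is asked for, a point or a joint stands for the part that bears it (a point fixed in the world has none). Each returns a list of dicts, best first, with "score" (0 to 1); they miss things now and then, are a little off and sometimes report something else, mostly with a low value. They report only what shows in the picture. A call takes as long as a camera call. They do not tell look-alikes from the thing itself.
- arm.silhouettes(camera, target): "pixels" (480x640 bool, what is visible of it) and "bbox" ([left, top, right, bottom] in pixels, round what is visible of it).
The state is a dict: "time_s": time; "joint_positions": joint angles; "qd": joint speeds; "joint_torque": joint torques, N m; "tool_pos": TCP position; "ee_rot": TCP orientation; "contact_force": force on the tool from outside, world axes, zero at the start; "ft_torque": the same for the moment, N m; "grip_width": opening from 0.0 (shut) to 1.0 (fully open); "grip_force": force on a finger pad.
Only numpy, scipy, OpenCV 4.12 (cv2) and the standard library are available. Lean on these libraries where they do the work, as an engineer would, in place of code of your own. Each camera call takes 0.05 s, during which the arm holds its last target. There are 200 camera calls.

## Working session

There is one attempt and no reset: what is moved stays moved. The work goes in short steps, Python scripts to look and compute and a tool call to move; the robot and the scene stay as the last step left them, time stands still between calls to the robot, and variables do not carry over. Pictures are saved under pics/ and viewed, at most 10 in all, crops included, and the job is handed in when it is done.

Besides the shell and the picture viewer there is one more tool, called after ">>>" by a JSON object that holds its "method" and its "body". arm_command: Moves the arm, as the interface text tells. Its arguments: {"type":"object","properties":{"steps":{"type":"array"},"hand":{"type":"number"}},"required":["steps"]}

```bash
mkdir -p pics; ls; python3 - <<'E'
from cell import arm
import cv2
for n in ("scene","top"):
    im=arm.camera(n); cv2.imwrite(f"pics/{n}1.png",im[:,:,::-1]); print(n,arm.camera_info(n))
    for t in ("roller","mark","board","jar_left"):
        print(t,[(round(d["score"],2),d["bbox"]) for d in arm.silhouettes(n,t)])
s=arm.read_state(); print(s["time_s"],s["tool_pos"],s["ee_rot"],s["contact_force"],s["grip_width"])
E
```

```text
pics
scene {'fx': 463.4561376502906, 'fy': 463.4561376502906, 'cx': 313.9313707023618, 'cy': 244.13252580561348, 'xyz': array([1053.48085495,   70.12404069,  893.81439076]), 'attitude': array([-144.11276786,    0.2930032 ,   97.70510426])}
roller [(0.86, [438.5, 191.6, 499.3, 260.5]), (0.81, [341.1, 244.0, 366.8, 327.8]), (0.64, [191.1, 144.0, 258.8, 190.4])]
mark [(0.7, [298.9, 238.0, 310.6, 345.3])]
board [(0.63, [248.8, 238.8, 417.0, 352.0])]
jar_left [(0.52, [389.5, 311.3, 408.2, 331.2])]
top {'fx': 546.2801374723115, 'fy': 546.2801374723115, 'cx': 318.1032695183823, 'cy': 235.81672815732608, 'xyz': array([ 226.99353841,    5.88405371, 1195.03077187]), 'attitude': array([-1.68394574e+02, -3.55833980e-02, -9.42944256e+01])}
roller [(0.82, [124.6, 270.5, 191.6, 356.7]), (0.8, [422.5, 308.8, 492.0, 391.2]), (0.61, [254.2, 168.1, 289.5, 251.6])]
mark [(0.69, [303.7, 147.2, 336.4, 262.7])]
board [(0.73, [211.4, 135.3, 381.7, 284.1])]
jar_left [(0.56, [220.5, 171.2, 230.2, 187.8])]
0.5 [ 205.55478723 -616.591736    239.29335944] [-1.79994407e+02 -2.42545083e-05  1.84373182e+01] [-0.70642201 -0.68375477  0.40031766] 0.9966246892283821
```

View pics/top1.png

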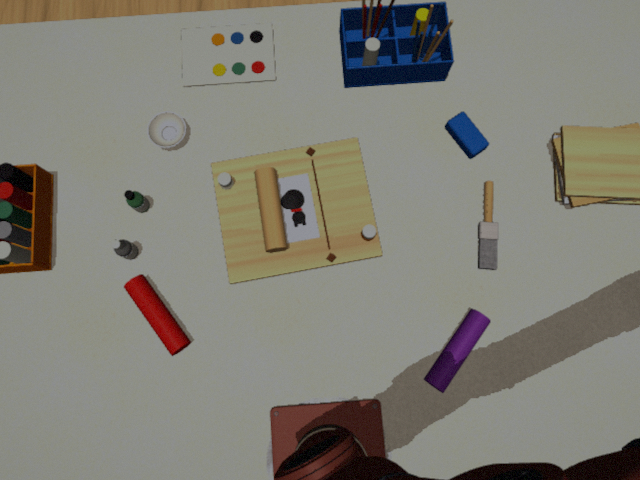

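View pics/scene1.png

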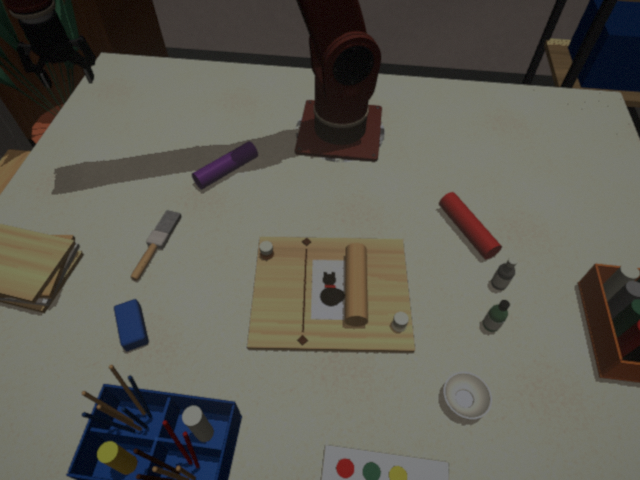

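The top view shows three cylinders: red (157,315), purple (457,350) and plain wood (271,209) on the board. The wooden one fits, being uncoloured wood and lying on the board beside the cat. The line runs from diamond (310,152) to diamond (332,258), with jars at (225,180) and (368,232).

```bash
cat > h.py <<'E'
from cell import arm
import numpy as np, cv2
from scipy.spatial.transform import Rotation as Ro
def world(n,uv,z):
    i=arm.camera_info(n); R=Ro.from_euler('xyz',i["attitude"],degrees=True).as_matrix()
    d=R@np.array([(uv[0]-i["cx"])/i["fx"],(uv[1]-i["cy"])/i["fy"],1]); c=np.array(i["xyz"])
    return c+d*(z-c[2])/d[2]
def axis(n,px,z):
    "centre, heading and length of a silhouette put on the plane z"
    r=cv2.minAreaRect(np.argwhere(px)[:,::-1].astype(np.float32)); b=cv2.boxPoints(r)
    m=[(b[k]+b[(k+1)%4])/2 for k in range(4)]
    e=max(((m[0],m[2]),(m[1],m[3])),key=lambda e:np.linalg.norm(e[0]-e[1]))
    p,q=(world(n,u,z) for u in e); v=q-p
    return ((p+q)/2)[:2].round(1),round(np.degrees(np.arctan2(v[1],v[0]))%180,1),round(np.linalg.norm(v))
def look(n,lim=None):
    im=arm.camera(n)
    for t,z in (("roller",41),("mark",16)):
        for d in arm.silhouettes(n,t):
            print(n,t,round(d["score"],2),*axis(n,d["pixels"],z))
    return im
E
python3 - <<'E'
from h import *
for n in ("top","scene"): im=look(n); top=im if n=="top" else top
for t in ("jar_left","jar_right"):
    print(t,[world("top",((d["bbox"][0]+d["bbox"][2])/2,(d["bbox"][1]+d["bbox"][3])/2),30).round() for d in arm.silhouettes("top",t)])
cv2.imwrite("pics/crop.png",cv2.resize(top[125:295,200:395],None,fx=3.5,fy=3.5,interpolation=cv2.INTER_CUBIC)[:,:,::-1])
E
```

```text
top roller 0.98 [322.9 337.6] 33.3 186
top roller 0.86 [ 203.2 -282.9] 139.8 185
top roller 0.66 [532.4  85.9] 4.6 193
top mark 0.52 [543.9 -24.6] 6.5 266
scene roller 0.8 [530.3  83.8] 4.7 207
scene roller 0.74 [ 219.  -280.1] 139.2 195
scene roller 0.56 [338.4 331.9] 32.0 198
scene mark 0.84 [543.3 -26.3] 7.0 270
jar_left [array([607., 183.,  30.])]
jar_right [array([ 461., -123.,   30.]), array([536., -22.,  30.])]
```

View pics/crop.png

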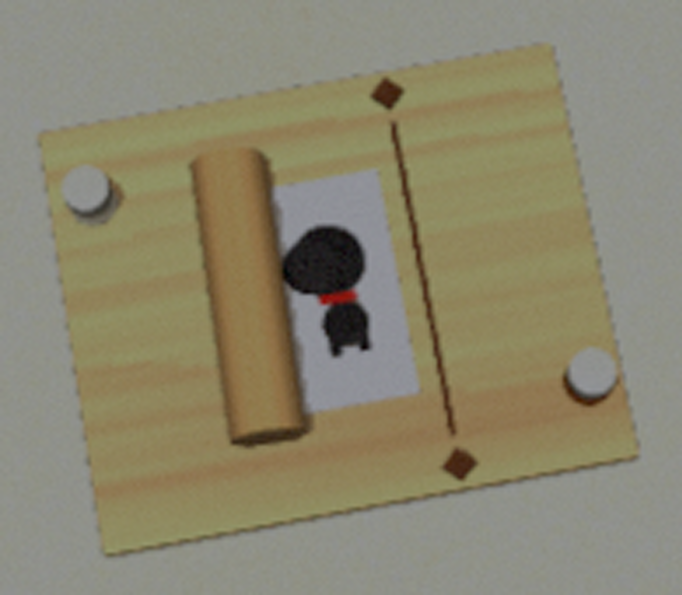

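The crop confirms it: a plain wooden roller left of the cat, with the line and its two diamonds to the right. The roller is at about (531,85) and the line at about (543.5,-25.5). I'll roll towards -y in short strokes, with the fingers spread along the roller axis.

>>> {"method": "arm_command", "body": {"steps": [[0, 0, 0, -7], [0, 0, 0, -7], [0, 0, 0, -7], [0, 0, 0, -7], [0, 0, 0, -7], [0, 0, 0, -7], [0, 0, 0, -7], [0, 0, 0, -7]], "hand": 4.0}}

```text
time_s: 1.57
tool_pos: [205.5, -616.6, 239.3]
ee_rot: [-180.0, -0.0, 74.8]
contact_force: [0.0, -0.5, -0.8]
grip_width: 0.464
grip_force: 0.0
```

>>> {"method": "arm_command", "body": {"steps": [[0, 0, 0, -7], [0, 0, 0, -7], [0, 0, 0, -7], [0, 0, 0, 0]]}}

```text
time_s: 1.9
tool_pos: [205.4, -616.6, 239.3]
ee_rot: [180.0, -0.0, 95.8]
contact_force: [0.4, -0.0, 0.1]
grip_width: 0.47
grip_force: 0.0
```

>>> {"method": "arm_command", "body": {"steps": [[3.0, 1.8, 0, 0], [3.0, 1.8, 0, 0], [3.0, 1.8, 0, 0], [3.0, 1.8, 0, 0], [3.0, 1.8, 0, 0], [3.0, 1.8, 0, 0], [3.0, 1.8, 0, 0], [3.0, 1.8, 0, 0]]}}

```text
time_s: 2.57
tool_pos: [326.6, -362.5, 239.5]
ee_rot: [180.0, 0.0, 95.2]
contact_force: [1.0, -0.8, 0.2]
grip_width: 0.463
grip_force: 0.0
```

>>> {"method": "arm_command", "body": {"steps": [[3.0, 1.8, 0, 0], [3.0, 1.8, 0, 0], [3.0, 1.8, 0, 0], [3.0, 1.8, 0, 0], [3.0, 1.8, 0.5, 0], [3.0, 1.8, 0.5, 0], [3.0, 1.8, 0.5, 0], [3.0, 1.8, 0.5, 0]]}}

```text
time_s: 3.23
tool_pos: [447.3, -109.9, 219.5]
ee_rot: [180.0, 0.0, 95.1]
contact_force: [1.4, -0.3, 0.6]
grip_width: 0.471
grip_force: 0.0
```

>>> {"method": "arm_command", "body": {"steps": [[3.0, 1.8, 0.5, 0], [3.0, 1.8, 0.5, 0], [3.0, 1.8, 0.5, 0], [3.0, 1.8, 0.5, 0], [2.0, 1.0, 0.5, 0], [0, 0, 0, 0], [0, 0, 0, 0]]}}

```text
time_s: 3.82
tool_pos: [515.1, 37.1, 194.0]
ee_rot: [-180.0, -0.1, 95.4]
contact_force: [-0.2, -0.2, 0.5]
grip_width: 0.472
grip_force: 0.0
```

```bash
python3 - <<'E'
from h import *
i=arm.camera_info("wrist"); print(i["xyz"],i["attitude"])
im=look("wrist"); look("top"); look("scene")
cv2.imwrite("pics/w1.png",im[:,:,::-1])
E
```

```text
[508.65314604 106.69211901 327.5247732 ] [1.64226778e+02 1.02125639e-01 5.41332706e+00]
wrist roller 0.79 [532.7  86.5] 4.9 194
wrist mark 0.71 [542.6 -25.3] 6.1 270
top roller 0.96 [517.1 102. ] 13.0 168
top roller 0.67 [323.4 336.8] 33.0 187
top roller 0.56 [ 204.1 -283.3] 139.5 182
scene roller 0.88 [340.  331.6] 33.1 196
scene roller 0.87 [ 219.3 -278.7] 139.0 191
scene roller 0.69 [530.3  83.8] 4.7 207
scene mark 0.62 [543.7 -26.2] 6.9 265
```

View pics/w1.png

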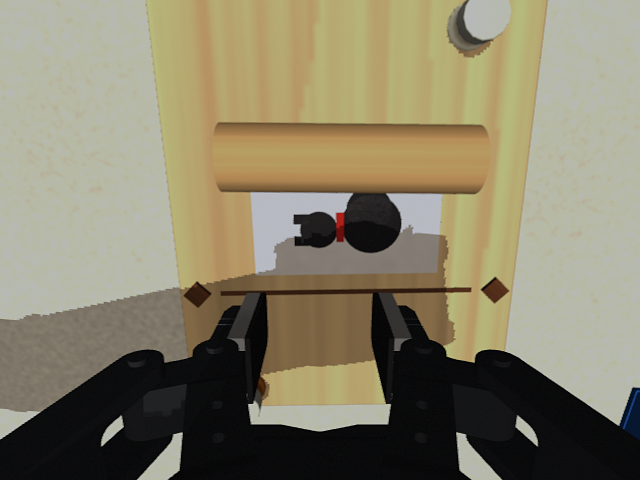

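The wrist view shows the roller spanning (213..488, 125..192) and the line at row 291 between diamonds at (197,294) and (494,290). The roller is at about (532,86). Next I go above its back half.

>>> {"method": "arm_command", "body": {"steps": [[2.0, 1.0, 1.5, 0], [2.0, 1.0, 1.5, 0], [1.7, 0.3, 1.5, 0], [0, 0, 2.0, 0], [0, 0, 2.0, 0], [0, 0, 1.5, 0], [0, 0, 0, 0], [0, 0, 0, 0]]}}

```text
time_s: 4.93
tool_pos: [532.3, 94.4, 94.1]
ee_rot: [-179.9, -0.0, 95.4]
contact_force: [-0.7, -0.8, 1.3]
grip_width: 0.469
grip_force: 0.0
```

>>> {"method": "arm_command", "body": {"steps": [[0, 0, 0.4, 0], [0, 0, 0.2, 0], [0, 0, 0.2, 0], [0, 0, 0, 0]]}}

```text
time_s: 5.27
tool_pos: [532.8, 94.4, 86.5]
ee_rot: [180.0, 0.0, 95.4]
contact_force: [0.4, -0.2, 0.3]
grip_width: 0.473
grip_force: 0.0
```

>>> {"method": "arm_command", "body": {"steps": [[0, 0, 0.5, 0], [0, 0, 0.5, 0], [0, 0, 0.3, 0], [0, 0, 0, 0]]}}

```text
time_s: 5.6
tool_pos: [532.1, 94.4, 72.4]
ee_rot: [-179.9, -0.0, 95.4]
contact_force: [0.0, 0.5, 0.1]
grip_width: 0.469
grip_force: 0.0
```

>>> {"method": "arm_command", "body": {"steps": [[0, 0, 0.2, 0], [0, 0, 0, 0]]}}

```text
time_s: 5.77
tool_pos: [532.5, 94.6, 71.0]
ee_rot: [-180.0, -0.0, 95.4]
contact_force: [0.2, -0.6, 0.2]
grip_width: 0.47
grip_force: 0.0
```

>>> {"method": "arm_command", "body": {"steps": [[0, 0, 0.2, 0], [0, 0, 0, 0]]}}

```text
time_s: 5.93
tool_pos: [532.9, 94.7, 69.6]
ee_rot: [180.0, -0.0, 95.4]
contact_force: [-1.0, 0.2, 2.1]
grip_width: 0.47
grip_force: 1.0
```

>>> {"method": "arm_command", "body": {"steps": [[0, 0, 0.1, 0], [0, 0, 0, 0]]}}

```text
time_s: 6.1
tool_pos: [533.0, 95.0, 69.4]
ee_rot: [180.0, 0.0, 95.4]
contact_force: [-4.5, -0.1, 11.4]
grip_width: 0.473
grip_force: 5.8
```

>>> {"method": "arm_command", "body": {"steps": [[-0.3, 0, 0, 0], [-0.5, 0, 0, 0], [-0.6, 0, 0, 0], [-0.6, 0, 0, 0], [-0.6, 0, 0, 0], [-0.6, 0, 0, 0], [-0.4, 0, 0, 0], [0, 0, 0, 0]]}}

```text
time_s: 6.77
tool_pos: [536.2, 57.5, 68.9]
ee_rot: [-180.0, 0.1, 95.4]
contact_force: [-4.1, -1.0, 9.8]
grip_width: 0.465
grip_force: 4.9
```

```bash
python3 - <<'E'
from h import *
im=look("wrist"); look("scene")
print(arm.read_state()["tool_pos"],arm.read_state()["contact_force"])
E
```

```text
wrist roller 0.82 [532.1  71.3] 5.0 204
wrist mark 0.85 [543.6 -19.5] 6.9 76
scene roller 0.93 [550.5  67.4] 5.3 171
scene roller 0.69 [338.6 332.3] 32.8 196
scene roller 0.67 [ 219.  -278.5] 138.7 195
scene mark 0.81 [542.3 -26.3] 6.4 267
[536.1844323   58.63799425  69.05484017] [-2.93341677 -1.07971762  9.08833902]
```

>>> {"method": "arm_command", "body": {"steps": [[0, 0, -0.5, 0], [0, 0, -0.5, 0], [1.0, 0, 0, 0], [1.0, 0, 0, 0], [0, 0, 0.4, 0], [0, 0, 0.4, 0], [0, 0, 0.2, 0], [0, 0, 0, 0]]}}

```text
time_s: 7.73
tool_pos: [534.2, 79.4, 69.0]
ee_rot: [-180.0, -0.0, 95.5]
contact_force: [-5.7, 1.1, 16.2]
grip_width: 0.47
grip_force: 7.8
```

>>> {"method": "arm_command", "body": {"steps": [[-0.3, 0, 0, 0], [-0.5, 0, 0, 0], [-0.6, 0, 0, 0], [-0.6, 0, 0, 0], [-0.6, 0, 0, 0], [-0.6, 0, 0, 0], [-0.6, 0, 0, 0], [-0.3, 0, 0, 0]]}}

```text
time_s: 8.4
tool_pos: [537.9, 36.7, 68.9]
ee_rot: [-179.9, 0.1, 95.4]
contact_force: [-5.8, -0.6, 14.3]
grip_width: 0.465
grip_force: 7.1
```

>>> {"method": "arm_command", "body": {"steps": [[0, 0, 0, 0], [0, 0, -0.5, 0], [0, 0, -0.5, 0], [0, 0, -0.5, 0]]}}

```text
time_s: 8.73
tool_pos: [537.9, 37.8, 83.3]
ee_rot: [-180.0, -0.0, 95.4]
contact_force: [0.2, 0.5, 0.5]
grip_width: 0.466
grip_force: 0.0
```

```bash
python3 - <<'E'
from h import *
im=look("wrist"); look("scene"); look("wrist")
print(arm.read_state()["tool_pos"],arm.read_state()["contact_force"])
cv2.imwrite("pics/w2.png",im[:,:,::-1])
E
```

```text
wrist roller 0.93 [534.6  49.5] 5.1 203
wrist mark 0.97 [543.3 -18.9] 5.9 270
scene roller 0.97 [337.5 331.8] 32.3 194
scene roller 0.61 [ 219.  -278.9] 138.5 189
scene roller 0.59 [547.   44.6] 6.1 180
scene roller 0.48 [466.6 402.8] 149.7 97
scene mark 0.61 [542.6 -25.3] 6.9 262
wrist roller 0.91 [533.9  49.3] 4.9 203
wrist mark 0.77 [543.  -18.6] 6.1 268
[537.90822925  37.85131054  83.08964285] [0.24099804 0.10454355 0.41843092]
```

View pics/w2.png

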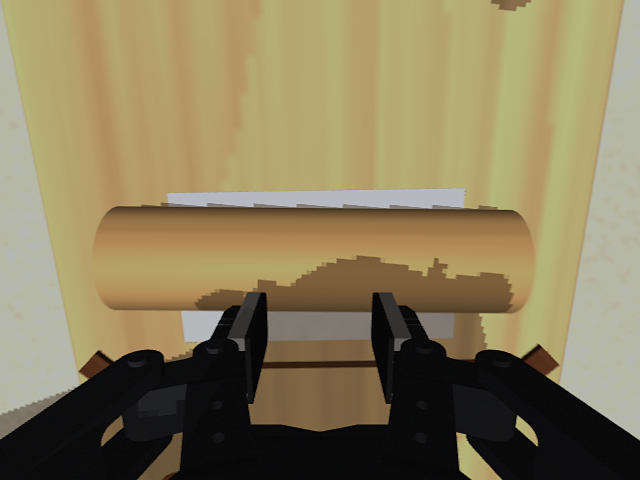

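The roller has rolled to about y=46, parallel and still (rows 207–312, columns 93–535 in the wrist view). Continuing with the same stroke.

>>> {"method": "arm_command", "body": {"steps": [[1.0, 0, 0, 0], [0.9, 0, 0, 0], [0, 0, 0.5, 0], [0, 0, 0.5, 0], [0, 0, 0.3, 0], [0, 0, 0.2, 0], [0, 0, 0, 0]]}}

```text
time_s: 9.77
tool_pos: [536.1, 57.1, 69.1]
ee_rot: [-180.0, 0.0, 95.4]
contact_force: [-7.8, -0.1, 15.4]
grip_width: 0.468
grip_force: 8.1
```

>>> {"method": "arm_command", "body": {"steps": [[-0.3, 0, 0, 0], [-0.5, 0, 0, 0], [-0.6, 0, 0, 0], [-0.6, 0, 0, 0], [-0.6, 0, 0, 0], [-0.6, 0, 0, 0], [-0.6, 0, 0, 0], [-0.3, 0, 0, 0]]}}

```text
time_s: 10.43
tool_pos: [539.8, 14.5, 68.8]
ee_rot: [-179.9, 0.1, 95.4]
contact_force: [-6.0, -2.2, 11.4]
grip_width: 0.47
grip_force: 5.8
```

>>> {"method": "arm_command", "body": {"steps": [[0, 0, 0, 0], [0, 0, -0.5, 0], [0, 0, -0.5, 0], [1.0, 0, 0, 0], [1.0, 0, 0, 0], [0, 0, 0.5, 0], [0, 0, 0.5, 0], [0, 0, 0, 0]]}}

```text
time_s: 11.1
tool_pos: [538.4, 37.2, 68.8]
ee_rot: [180.0, -0.0, 95.5]
contact_force: [-5.8, 0.4, 15.0]
grip_width: 0.473
grip_force: 7.7
```

>>> {"method": "arm_command", "body": {"steps": [[-0.3, 0, 0, 0], [-0.5, 0, 0, 0], [-0.6, 0, 0, 0], [-0.6, 0, 0, 0], [-0.6, 0, 0, 0], [-0.6, 0, 0, 0], [-0.6, 0, 0, 0], [-0.3, 0, 0, 0]]}}

```text
time_s: 11.77
tool_pos: [542.2, -6.0, 68.9]
ee_rot: [-180.0, 0.1, 95.4]
contact_force: [-6.0, -2.2, 15.6]
grip_width: 0.471
grip_force: 7.9
```

>>> {"method": "arm_command", "body": {"steps": [[0, 0, 0, 0], [0, 0, -0.5, 0], [0, 0, -0.5, 0], [0, 0, -0.5, 0]]}}

```text
time_s: 12.1
tool_pos: [541.8, -4.9, 83.1]
ee_rot: [-180.0, -0.0, 95.4]
contact_force: [0.1, -0.6, 0.0]
grip_width: 0.468
grip_force: 0.0
```

```bash
python3 - <<'E'
from h import *
im=look("wrist"); look("scene")
print(arm.read_state()["tool_pos"],arm.read_state()["contact_force"])
E
```

```text
wrist mark 0.86 [543.3 -22.4] 6.5 272
scene roller 0.95 [545.7   1.1] 5.2 190
scene roller 0.92 [ 221.  -278.8] 137.3 190
scene mark 0.73 [609.1 -21. ] 8.6 133
[541.93729924  -4.9714815   83.00208982] [ 1.46098451 -0.46379832 -0.17962126]
```

>>> {"method": "arm_command", "body": {"steps": [[1.0, 0, 0, 0], [0.8, 0, 0, 0], [0, 0, 0.5, 0], [0, 0, 0.5, 0], [0, 0, 0.3, 0], [0, 0, 0.2, 0], [0, 0, 0, 0]]}}

```text
time_s: 12.98
tool_pos: [540.2, 13.0, 69.1]
ee_rot: [-179.9, 0.0, 95.4]
contact_force: [-7.6, -0.4, 17.5]
grip_width: 0.469
grip_force: 8.4
```

>>> {"method": "arm_command", "body": {"steps": [[-0.3, 0, 0, 0], [-0.5, 0, 0, 0], [-0.6, 0, 0, 0], [-0.6, 0, 0, 0], [-0.6, 0, 0, 0], [-0.6, 0, 0, 0], [-0.6, 0, 0, 0], [-0.3, 0, 0, 0]]}}

```text
time_s: 13.65
tool_pos: [543.9, -29.5, 68.7]
ee_rot: [-179.9, 0.1, 95.4]
contact_force: [-5.3, -1.4, 10.6]
grip_width: 0.467
grip_force: 5.1
```

>>> {"method": "arm_command", "body": {"steps": [[0, 0, 0, 0], [0, 0, -0.5, 0], [0, 0, -1, 0], [0, 0, -2, 0], [0, 0, -2.5, 0], [0, 0, -3, 0], [0, 0, -3, 0], [0, 0, -3, 0]]}}

```text
time_s: 14.32
tool_pos: [544.1, -27.6, 220.2]
ee_rot: [180.0, -0.0, 95.5]
contact_force: [0.4, 0.0, 0.7]
grip_width: 0.468
grip_force: 0.0
```

>>> {"method": "arm_command", "body": {"steps": [[4, 0, 0, 0], [4, 0, 0, 0], [0, 0, 0, 0], [0, 0, 0, 0]]}}

```text
time_s: 14.65
tool_pos: [536.4, 54.8, 219.2]
ee_rot: [179.9, -0.0, 95.7]
contact_force: [0.4, -0.4, -0.4]
grip_width: 0.469
grip_force: 0.0
```

```bash
python3 - <<'E'
from h import *
im=look("wrist"); look("scene"); look("wrist"); print(arm.read_state()["tool_pos"])
cv2.imwrite("pics/w3.png",im[:,:,::-1])
E
```

```text
wrist roller 0.74 [539.9 -19. ] 4.6 191
wrist mark 0.63 [541.7 -26.6] 6.1 267
scene roller 0.92 [539.6 -19.1] 4.1 206
scene roller 0.86 [ 217.8 -279.2] 140.1 191
scene roller 0.67 [337.2 331.6] 33.3 195
scene mark 0.61 [543.7 -22.7] 4.9 264
wrist roller 0.82 [540.1 -14.8] 5.4 192
wrist mark 0.83 [543.4 -20.8] 6.1 269
[536.78948471  51.14908288 218.21562069]
```

View pics/w3.png

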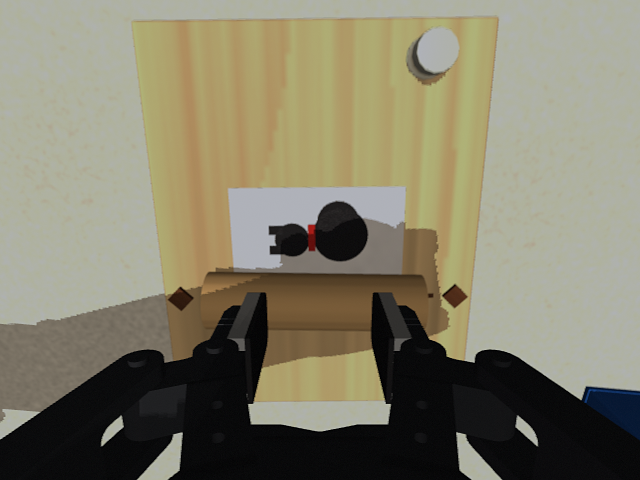

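The roller is about 7 mm short of the line, parallel to it and centred between the pointers (diamonds at (180,298) and (455,296), roller columns 202–430). One short last stroke of 15 mm at the fingers.

>>> {"method": "arm_command", "body": {"steps": [[-3.3, 0, 0, 0], [-3.3, 0, 0, 0], [0, 0, 3, 0], [0, 0, 3, 0], [0, 0, 3, 0], [0, 0, 3, 0], [0, 0, 1, 0], [0, 0, 0, 0]]}}

```text
time_s: 15.77
tool_pos: [541.2, -14.1, 86.0]
ee_rot: [-179.7, -0.1, 95.4]
contact_force: [0.5, 0.3, 0.2]
grip_width: 0.466
grip_force: 0.0
```

>>> {"method": "arm_command", "body": {"steps": [[0, 0, 0.5, 0], [0, 0, 0.5, 0], [0, 0, 0, 0]]}}

```text
time_s: 16.02
tool_pos: [543.6, -14.0, 79.0]
ee_rot: [179.9, 0.0, 95.4]
contact_force: [-0.1, -0.8, -0.2]
grip_width: 0.47
grip_force: 0.0
```

>>> {"method": "arm_command", "body": {"steps": [[0, 0, 0.4, 0], [0, 0, 0.3, 0], [0, 0, 0.2, 0], [0, 0, 0, 0]]}}

```text
time_s: 16.35
tool_pos: [543.2, -14.0, 69.6]
ee_rot: [180.0, 0.0, 95.4]
contact_force: [-0.2, 0.7, 0.7]
grip_width: 0.473
grip_force: 0.7
```

>>> {"method": "arm_command", "body": {"steps": [[0, 0, 0.1, 0], [0, 0, 0, 0]]}}

```text
time_s: 16.52
tool_pos: [543.3, -13.9, 69.4]
ee_rot: [180.0, 0.0, 95.4]
contact_force: [-5.2, -0.9, 12.6]
grip_width: 0.469
grip_force: 6.1
```

>>> {"method": "arm_command", "body": {"steps": [[-0.2, 0, 0, 0], [-0.3, 0, 0, 0], [-0.4, 0, 0, 0], [-0.4, 0, 0, 0], [-0.2, 0, 0, 0], [0, 0, 0, 0], [0, 0, 0, 0]]}}

```text
time_s: 17.1
tool_pos: [544.6, -29.2, 69.4]
ee_rot: [180.0, 0.0, 95.4]
contact_force: [-5.4, -1.1, 13.0]
grip_width: 0.471
grip_force: 6.5
```

>>> {"method": "arm_command", "body": {"steps": [[0, 0, -0.5, 0], [0, 0, -1, 0], [0, 0, -2, 0], [0, 0, -2.5, 0], [0, 0, -3, 0], [0, 0, -3, 0], [0, 0, -3, 0]]}}

```text
time_s: 17.68
tool_pos: [544.2, -28.5, 220.4]
ee_rot: [180.0, -0.0, 95.5]
contact_force: [0.4, 0.7, 0.6]
grip_width: 0.471
grip_force: 0.0
```

>>> {"method": "arm_command", "body": {"steps": [[4, 0, 0, 0], [4, 0, 0, 0], [4, 0, 0, 0], [0, 0, 0, 0], [0, 0, 0, 0], [0, 0, 0, 0], [0, 0, 0, 0]]}}

```text
time_s: 18.27
tool_pos: [533.3, 89.2, 218.4]
ee_rot: [-180.0, 0.0, 95.3]
contact_force: [-0.7, -0.5, 0.6]
grip_width: 0.466
grip_force: 0.0
```

```bash
python3 - <<'E'
from h import *
im=look("wrist"); look("scene"); look("wrist"); print(arm.read_state()["tool_pos"])
cv2.imwrite("pics/w4.png",im[:,:,::-1])
E
```

```text
wrist roller 0.9 [520.5 -24. ] 4.7 148
wrist mark 0.62 [542.8 -21. ] 6.6 266
scene roller 0.74 [337.6 331.8] 33.2 196
scene roller 0.61 [541.2 -28.8] 5.7 206
scene roller 0.57 [ 218.9 -278.5] 139.4 190
scene mark 0.68 [544.9 -27.3] 7.5 267
wrist roller 0.56 [519.7 -24.1] 5.5 148
wrist mark 0.97 [542.9 -20.4] 6.4 270
[533.08367157  90.38802935 218.31878251]
```

View pics/w4.png

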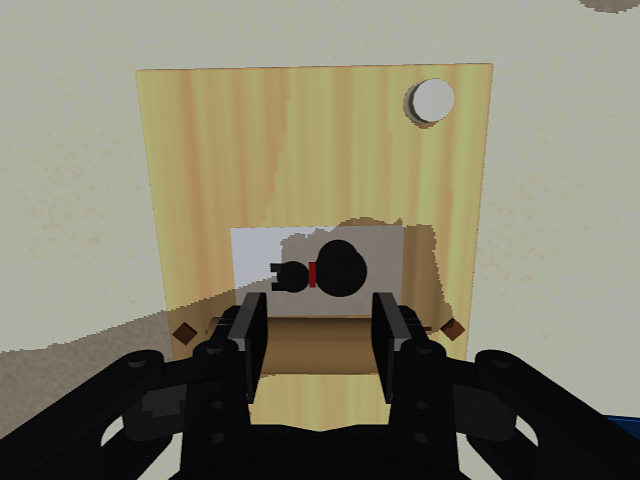

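The roller (columns 207–431, rows 318–374) lies centred between the pointers (185,334) and (452,329). The scene camera puts it within about 2 mm of the line and about 2° off parallel, and the arm is clear of it.

```bash
python3 -c "
from cell import arm
print(arm.finish_job())"
```

```text
the job is handed in; nothing more can be done
None
```

I rolled the wooden roller from on top, in six strokes, across the picture and left it at rest within about 2 mm of the stop line, centred between its pointers and about 2° off parallel. The job is handed in; the hand-in returned no verdict.

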